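# Squeeze-check cigars and pull the under-filled one

## Robot

A 6-joint arm with a two-finger parallel gripper is mounted at the origin on the work surface. World frame = base frame: x ahead of the robot, y to its left, z up, the work surface at z = 0. Lengths are in m, angles in rad, forces in N, time in s.
With the tool pointing down it reaches from about 0.325 to 0.85 m from the base axis. Payload 15.5 kg.
Tool frame: the origin (TCP) lies on the centre line of the jaws, within the pads' length; the fingertips stand 17 mm ahead of it and the grasp point (between the pads) lies 2 mm behind it; z points along the fingers, y is the direction in which the jaws open and shut (so a half turn about z gives the same grasp; the last joint's range is limited). The gripper opens to 91 mm and grips with 3 to 60 N. Pads are 32 mm wide; open, the fingers measure 118 mm over their backs; the gripper's body (76 mm by 178 mm) begins 60 mm behind the grasp point.
Start: joints at [-1.3, 0.494, 1.345, -0, 1.302, -0.096], TCP at [0.224, -0.584, 0.231] pointing down, gripper open.
Joint ranges: [-2.91, 2.91], [-0.82, 2.16], [0.22, 2.67], [-1.22, 4.37], [0.12, 2.79], [-3.08, 3.08]. Speed limits (rad/s): [1.89, 1.89, 2.57, 3.01, 3.01, 3.01].

## Interface

Orientations are given as a unit quaternion [w, x, y, z].
In Python, from workcell import readout, get_image, job, models gives the robot as it stands.
- The arm moves only by the tool jog_arm, never from a script. Its argument "motion" is a list of rows, each a list of 7 numbers: the shift along the world's x, y, z in mm, then the turn, a rotation vector about the world's x, y, z in rad, then the opening, from 0 (shut) to 1 (fully open). In form: [[tx, ty, tz, ax, ay, az, hand], ...]. A call has 1 to 5 rows; each row shifts and turns the pose as measured when the row begins; what a row does not reach is not made up. A row lasts 1/8 s, in which the tool goes at most 62.5 mm and 10.7 degrees, less where a joint would pass 70% of its speed; a pose out of reach is approached as far as the arm can. A call with a gripper value outside its range is refused whole. The fingers move at their own pace and stop on an object; the grip force is fixed at half the most. Time passes only in rows, so rows that do not move let the fingers close. It gives the time, the measured TCP pose, the force and the opening at its end, in the units of the state.
- readout.state(): the state, without advancing time (a new reading comes with each control period).
- get_image(name): name is "scene" or "side" or "wrist"; returns a dict with "color" (400x640x3 uint8, blue, green, red), "fx", "fy", "cx", "cy" (pixels), "R" (3x3) and "t" (3): a world point X has camera coordinates R X + t. Camera axes: x right, y down, z forward; pixel columns grow to the right and rows downward; lengths in m; the calibration is good to about 2 mm. A picture is of the moment at which its call begins. There is no depth.
- job.hand_in(): hands the job in, once; it reports no verdict.
Trained networks look in the newest picture that a camera, given by its name, has taken for a name from the list of things; names that differ only in an ending like _2 or _b are one class to them, and where a whole thing is asked for, a point or a joint stands for the part that bears it (a point fixed in the world has none). Each returns a list of dicts, best first, with "score" (0 to 1); they miss things now and then, are a little off and sometimes report something else, mostly with a low value. They report only what shows in the picture. A call takes as long as a camera call. They do not tell look-alikes from the thing itself.
- models.silhouettes(query, camera): "pixels" (400x640 bool, what is visible of it) and "xy" ([column, row] in pixels, amid what is visible of it).
The state is a dict: "time": time; "q": joint angles; "dq": joint speeds; "effort": joint torques, N m; "position": TCP position; "orientation": TCP orientation; "contact_force": force on the tool from outside, world axes, zero at the start; "wrist_torque": the same for the moment, N m; "finger_gap": opening from 0.0 (shut) to 1.0 (fully open).
Only numpy, scipy, OpenCV 4.12 (cv2) and the standard library are available. Lean on these libraries where they do the work, as an engineer would, in place of code of your own. Each camera call takes 0.05 s, during which the arm holds its last target. There are 200 camera calls.

## Task

Check the three square-pressed cigars in the rack for firmness, in order from the robot's left to its right: with closed fingertips press each one's top about 4 mm down from where you first feel it, hold it there for a moment, and never mash it by as much as 6 mm. One is under-filled and pushes back much less than the other two: lift it out and set it down flat in the wide compartment of the reject tray without dropping it, then let go. Leave the two firm cigars in their slots and everything else where it stands.

Things in the scene. Friction and masses are not known exactly. Their poses are not given: they have to be found in the camera images.
- rack: plywood board 176 mm (its x) by 210 mm (its y), 15 mm thick, fixed; origin: centre of underside; y points to the robot's left within 20 degrees. It may stand left or right of the tray. Three cigars lie along its x in slots 70 mm apart. Bars across both ends rise 12 mm above the board, low cheeks (10 mm) flank the last 14 mm of each cigar's ends; the rest of each cigar is free on both sides
- slot_left (a point): slot on the robot's left: the board's top face under the middle of its cigar (within 2 mm); axes as the rack's. The cigars look alike: brown, 128 mm long, about 40 g; lower part 24 mm wide, rigid, up to 14 mm above the board (grip it across its width, near mid-length); on it a crown 124 x 18 mm whose top is 22 to 27 mm above the board, different for each: find it by touch
- slot_mid (a point): the same for the middle slot. Each cigar's whole crown gives straight down like a spring, pressed near mid-length, and comes back when let go: every one starts to yield at about 1.5 N; 4 mm deeper the under-filled one pushes back with about 3.5 N, a firm one with about 8 N
- slot_right (a point): the same for the slot on the robot's right. Which slot holds the under-filled cigar changes each time
- tray: open wooden reject tray 190 mm (its x) by 150 mm (its y), 30 mm tall, walls and floor 5 mm, fixed; origin: centre of underside; y points to the robot's left within 20 degrees. A 5 mm rib, 27 mm tall, along x at y = -30 mm parts the wide compartment (180 x 97 mm, at +y) from a narrow lane that holds an old round cigar. The cigar shall lie along the tray's x
- tray_wide (a point): centre of the floor of the tray's wide compartment, 5 mm above the table; axes as the tray's
- paste_jar: small amber glass jar with a white cap, 36 mm across, 50 mm tall, origin at the centre of its underside; stands between rack and tray; to be left alone
- gauge: dark wooden strip 120 x 35 x 6 mm lying on the table beyond the rack, origin at the centre of its underside; to be left alone
- bands: paper block of cigar bands 70 x 50 x 30 mm on the table beyond the rack and tray, origin at the centre of its underside; to be left alone
There are look-alikes about, which are no part of the job. Leave any purple or white look-alike of the tray alone.

How it is judged:
By the outcome, as a careful person would: the job done as asked, in the order asked, and still so for the second after the job is handed in, with the robot touching nothing.
It also fails if it takes over 61 s, if anything falls off the work surface, if the arm or the gripper's body presses on something with over 40 N, if the wrist force passes 120 N, or if a joint passes its speed limit or range.

## Working session

There is one attempt and no reset: what is moved stays moved. The work goes in short steps, Python scripts to look and compute and a tool call to move; the robot and the scene stay as the last step left them, time stands still between calls to the robot, and variables do not carry over. Pictures are saved under pics/ and viewed, about 8 in all and at most 12, crops included, and the job is handed in when it is done.

Besides the shell and the picture viewer there is one more tool, called as name([rows], argument=value, ...), one row to a line, values as JSON. jog_arm: Moves the arm, as the interface text tells. Its arguments: {"type":"object","properties":{"motion":{"type":"array"}},"required":["motion"]}

```bash
mkdir -p pics
python3 - <<'E'
from workcell import readout,get_image,models
import cv2,numpy as np,pickle
s=readout.state();print({k:np.round(v,3) for k,v in s.items()})
for c in("scene","side"):
    im=get_image(c);cv2.imwrite(f"pics/{c}0.png",im["color"]);pickle.dump(im,open(c+".pkl","wb"))
    print(c,im["fx"],im["cx"],im["cy"],np.round(im["R"],3).tolist(),np.round(im["t"],3))
    for n in("rack","slot_left","tray","paste_jar","gauge","bands"):
        for d in models.silhouettes(n,c)[:4]:
            print(c,n,round(d["score"],2),np.round(d["xy"]),d["pixels"].sum())
E
```

```text
{'time': np.float64(0.0), 'q': array([-1.3  ,  0.494,  1.346,  0.   ,  1.302, -0.095]), 'dq': array([ 0.001,  0.001, -0.001, -0.001, -0.002,  0.   ]), 'effort': array([ 0.0000e+00, -8.7883e+01, -3.8186e+01,  7.1000e-02,  5.3000e-02,
        0.0000e+00]), 'position': array([ 0.223, -0.583,  0.23 ]), 'orientation': array([-0.001,  0.983,  0.182, -0.   ]), 'contact_force': array([-0.296,  0.413, -0.055]), 'wrist_torque': array([-0.006,  0.011,  0.009]), 'finger_gap': np.float64(1.004)}
scene 391.2357457042102 317.6929698424453 198.54705980447278 [[-0.653, 0.757, -0.02], [0.425, 0.345, -0.837], [-0.627, -0.555, -0.547]] [ 0.304 -0.161  1.187]
scene rack 0.76 [235. 202.] 2145
scene slot_left 0.7 [240. 199.] 2145
scene tray 0.88 [355. 269.] 7093
scene tray 0.63 [434. 205.] 4199
scene tray 0.59 [305. 144.] 2019
scene paste_jar 0.79 [295. 213.] 385
scene gauge 0.61 [308. 339.] 1071
scene gauge 0.22 [354. 270.] 6911
scene bands 0.55 [230. 284.] 782
side 396.2919424848034 327.65415178714534 200.82487404074183 [[-0.746, -0.665, -0.026], [-0.304, 0.375, -0.876], [0.592, -0.646, -0.482]] [0.35  0.193 0.771]
side rack 0.77 [345. 189.] 1047
side rack 0.26 [206. 212.] 320
side rack 0.2 [249. 233.] 3132
side slot_left 0.58 [344. 193.] 1044
side tray 0.79 [248. 233.] 3240
side tray 0.68 [462. 220.] 340
side tray 0.57 [335. 282.] 5997
side paste_jar 0.8 [316. 204.] 223
side gauge 0.66 [341. 196.] 865
side gauge 0.64 [205. 216.] 296
side bands 0.89 [251. 190.] 421
side bands 0.6 [342. 195.] 966
side bands 0.28 [316. 202.] 206
```

Run:
```python
import cv2,numpy as np
a=cv2.imread("pics/scene0.png");b=cv2.imread("pics/side0.png")
a=cv2.resize(a[110:370,170:490],(800,650))[:600];cv2.imwrite("pics/a.png",a)
```

```text
(no output)
```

View pics/scene0.png

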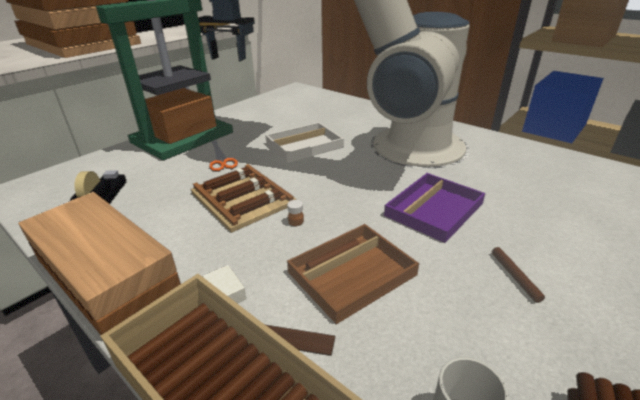

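View pics/side0.png

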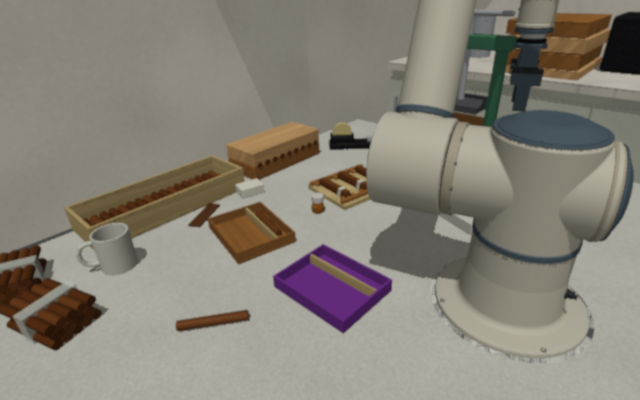

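The brown tray at scene (355,269) is the one in the task. The purple (434,205) and white (305,144) trays are look-alikes. The rack is at (242,196) and the jar at (295,213). Next I fit rough poses from the silhouettes.

```bash
cat > h.py <<'E'
import numpy as np,cv2,pickle
from scipy.optimize import minimize
def proj(im,X):
    c=np.asarray(X)@np.array(im["R"]).T+np.array(im["t"])
    return np.c_[im["fx"]*c[:,0]/c[:,2]+im["cx"],im["fy"]*c[:,1]/c[:,2]+im["cy"]]
def ray(im,uv,z):
    R=np.array(im["R"]);C=-R.T@np.array(im["t"])
    d=R.T@np.array([(uv[0]-im["cx"])/im["fx"],(uv[1]-im["cy"])/im["fy"],1])
    return C+d*(z-C[2])/d[2]
def place(p,X):
    c,s=np.cos(p[2]),np.sin(p[2]);X=np.asarray(X,float)
    return np.c_[p[0]+c*X[:,0]-s*X[:,1],p[1]+s*X[:,0]+c*X[:,1],X[:,2]]
def box(lx,ly,z0,z1,x=0,y=0):
    return np.array([[x+i*lx/2,y+j*ly/2,z] for i in(-1,1) for j in(-1,1) for z in(z0,z1)])
TRAY=box(.19,.15,0,.03)
RACK=np.r_[box(.176,.21,0,.015),box(.176,.16,0,.027),box(.128,.164,.015,.039)]
def fit(views,X,p0):
    K=4
    def cost(p):
        L=0
        for im,m in views:
            h=cv2.convexHull((proj(im,place(p,X))*16).astype(np.int32))
            a=np.zeros(m.shape,np.uint8);cv2.fillPoly(a,[h],1,shift=4)
            L+=1-(a&m).sum()/(a|m).sum()
        return L
    best=min((minimize(cost,[p0[0],p0[1],y],method="Nelder-Mead",options=dict(initial_simplex=[[p0[0]+a,p0[1]+b,y+c] for a,b,c in((0,0,0),(.03,0,0),(0,.03,0),(0,0,.15))])) for y in(-.25,0,.25)),key=lambda r:r.fun)
    return best.x,best.fun
E
python3 - <<'E'
from h import *
from workcell import models
S=pickle.load(open("scene.pkl","rb"));D=pickle.load(open("side.pkl","rb"))
def hull(m):
    a=np.zeros(m.shape,np.uint8);cv2.fillPoly(a,[cv2.convexHull(np.argwhere(m)[:,::-1].astype(np.int32))],1);return a
t=models.silhouettes("tray","scene")[0]
r=models.silhouettes("rack","scene")[0]
t2=[d for d in models.silhouettes("tray","side") if abs(d["xy"][0]-248)<15][0]
pt0=ray(S,t["xy"],.015);pr0=ray(S,r["xy"],.015)
print(pt0,pr0)
print("tray",fit([(S,hull(t["pixels"])),(D,hull(t2["pixels"]))],TRAY,pt0), fit([(S,hull(t["pixels"]))],TRAY,pt0))
print("rack",fit([(S,hull(r["pixels"]))],RACK,pr0))
print("jar",ray(S,models.silhouettes("paste_jar","scene")[0]["xy"],.025))
print("press",ray(S,(230,130),0),ray(S,(145,150),0))
E
```

```text
[0.56897149 0.18007637 0.015     ] [ 0.56500009 -0.1716185   0.015     ]
tray (array([ 0.57005733,  0.1739965 , -0.24344033]), np.float64(0.05357305872529916)) (array([ 0.56940612,  0.17329301, -0.2410459 ]), np.float64(0.0174825174825175))
rack (array([ 0.53112962, -0.18941743, -0.21825952]), np.float64(0.060265811182401485))
jar [ 0.51808577 -0.01829896  0.025     ]
press [ 0.28143142 -0.54805134  0.        ] [ 0.54228907 -0.63236767  0.        ]
```

jog_arm([
  [5,55,25,0,0,-0.15,0],
  [10,55,25,0,0,-0.15,0],
  [25,50,20,0,0,-0.15,0],
  [35,48,10,0,0,-0.135,0],
  [38,48,10,0,0,0,0],
])

```text
time: 1.52
position: [0.3358, -0.3235, 0.3217]
orientation: [-0.001, 0.993, -0.122, 0.001]
contact_force: [1.2, -0.4, 0.1]
finger_gap: 0.485
```

jog_arm([
  [40,48,0,0,0,0,0],
  [40,48,0,0,0,0,0],
  [35,40,0,0,0,0,0],
  [0,0,0,0,0,0,0],
])

```text
time: 2.02
position: [0.4537, -0.1824, 0.3235]
orientation: [0.0, 0.993, -0.12, 0.003]
contact_force: [-1.1, -0.3, -0.2]
finger_gap: 0.046
```

Run:
```python
from h import *
from workcell import readout,get_image,models
s=readout.state();print(s["time"],np.round(s["position"],3),np.round(s["orientation"],3),np.round(s["q"],2),s["finger_gap"],s["contact_force"])
im=get_image("wrist");pickle.dump(im,open("w.pkl","wb"));cv2.imwrite("pics/w0.png",im["color"])
print(im["fx"],np.round(im["R"],2).tolist(),-np.array(im["R"]).T@im["t"])
for n in("rack","tray","paste_jar"):
    for d in models.silhouettes(n,"wrist")[:4]: print(n,round(d["score"],2),d["xy"],d["pixels"].sum())
```

```text
2.025 [ 0.454 -0.182  0.324] [ 0.     0.993 -0.12   0.003] [-0.51  0.21  1.53  0.    1.4   1.31] 0.045938951202695755 [-1.10928121 -0.28038432 -0.19520217]
306.37393387952295 [[-0.24, -0.97, -0.0], [-0.94, 0.23, 0.26], [-0.26, 0.06, -0.96]] [ 0.52616692 -0.20054945  0.47814816]
rack 0.89 [319.3, 109.8] 13555
tray 0.94 [143.2, 309.4] 2907
tray 0.77 [62.3, 142.9] 14303
tray 0.73 [436.9, 257.1] 2700
paste_jar 0.94 [203.8, 151.0] 721
```

View pics/w0.png

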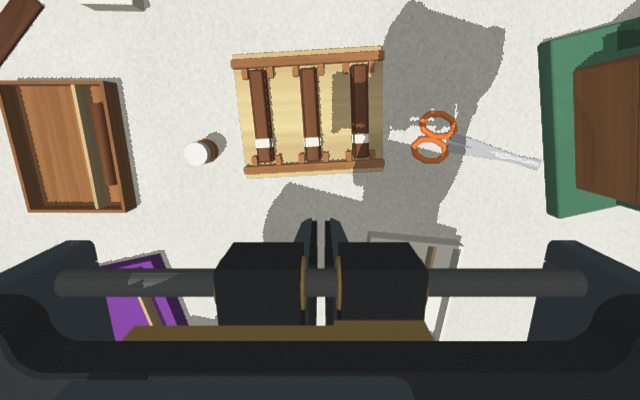

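Run:
```python
from h import *
from workcell import models
W=pickle.load(open("w.pkl","rb"))
def hull(m):
    m=m.astype(np.uint8);n,l,s,_=cv2.connectedComponentsWithStats(m);m=l==1+s[1:,4].argmax()
    a=np.zeros(m.shape,np.uint8);cv2.fillPoly(a,[cv2.convexHull(np.argwhere(m)[:,::-1].astype(np.int32))],1);return a
r=models.silhouettes("rack","wrist")[0]
R2=np.r_[box(.176,.21,0,.015),box(.176,.21,0,.027)]
pr=None
for X in (R2,box(.176,.21,0,.015)):
    p,f=fit([(W,hull(r["pixels"]))],X,[.56,-.19]);print("rack",p,f)
    if pr is None: pr=p
t=[d for d in models.silhouettes("tray","wrist") if d["xy"][0]<90][0]
pt,f=fit([(W,hull(t["pixels"]))],TRAY,[.57,.174]);print("tray",pt,f)
# independent: lines of the cigars' ends from brown cigars, overlay
v=W["color"].copy()
for X,p,c in((box(.176,.21,.015,.027),pr,(0,255,0)),(TRAY,pt,(0,255,0)),*[(box(.128,.024,.015,.015,y=y),pr,(255,0,0)) for y in(-.07,0,.07)],*[(box(.124,.018,.039,.039,y=y),pr,(0,255,255)) for y in(-.07,0,.07)]):
    q=proj(W,place(p,X)).astype(int)
    for i in range(8):
        for j in range(i):
            if bin(i^j).count("1")==1: cv2.line(v,tuple(map(int,q[i])),tuple(map(int,q[j])),c,1)
cv2.imwrite("pics/ov.png",cv2.resize(v[30:230,:400],(800,400),interpolation=cv2.INTER_CUBIC))
for y in(.07,0,-.07): print(place(pr,[[0,y,.0]]))
```

```text
rack [ 0.53016221 -0.1862114  -0.18304557] 0.027416429126716713
rack [ 0.53173679 -0.18605038 -0.17920313] 0.021364576154376258
tray [ 0.57005052  0.17466336 -0.23946521] 0.0074560285495793854
[[ 0.54290397 -0.11738083  0.        ]]
[[ 0.53016221 -0.1862114   0.        ]]
[[ 0.51742045 -0.25504197  0.        ]]
```

View pics/ov.png

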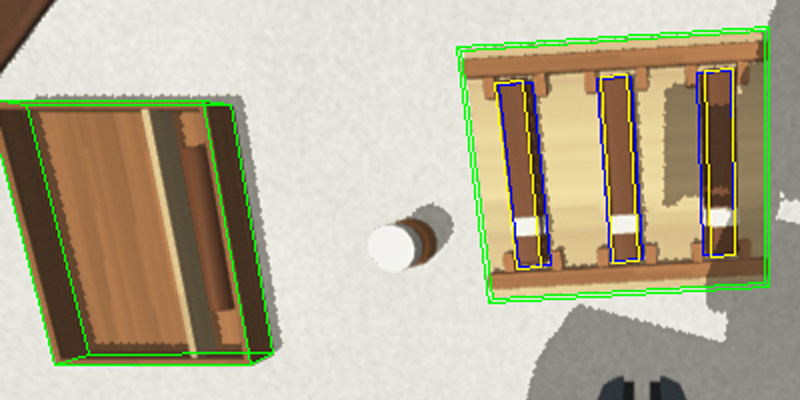

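The overlay agrees with the picture: tray at left, and the rack with its three cigars at crop x about 520, 620 and 715. Next I move over the left slot.

jog_arm([
  [30,22,-45,0,0,0.06,0],
  [30,22,-45,0,0,0,0],
  [30,21,-45,0,0,0,0],
  [0,0,-60,0,0,0,0],
  [0,0,-50,0,0,0,0],
])

```text
time: 2.95
position: [0.5451, -0.1258, 0.0763]
orientation: [0.003, 0.995, -0.097, 0.009]
contact_force: [1.3, 0.4, 0.2]
finger_gap: 0.003
```

jog_arm([
  [0,0,0,0,0,0,0],
])

```text
time: 3.08
position: [0.5428, -0.126, 0.0737]
orientation: [0.002, 0.995, -0.098, 0.005]
contact_force: [-0.4, -0.9, -0.2]
finger_gap: 0.005
```

jog_arm([
  [0.5,9,-5,0,0,0.017,0],
  [0,0,-3,0,0,0,0],
  [0,0,0,0,0,0,0],
])

```text
time: 3.45
position: [0.5455, -0.1182, 0.0701]
orientation: [0.003, 0.996, -0.09, 0.009]
contact_force: [0.5, -0.6, -0.0]
finger_gap: 0.003
```

jog_arm([
  [0,0,-2,0,0,0,0],
])

```text
time: 3.58
position: [0.5461, -0.1185, 0.0691]
orientation: [0.003, 0.996, -0.09, 0.01]
contact_force: [-0.3, 0.1, 0.2]
finger_gap: 0.005
```

jog_arm([
  [-2.5,1,-5,0.008,0.02,0,0],
])

```text
time: 3.7
position: [0.5437, -0.1175, 0.0646]
orientation: [-0.0, 0.996, -0.09, -0.001]
contact_force: [-0.3, -0.3, 0.8]
finger_gap: 0.006
```

jog_arm([
  [0,0,-2,0,0,0,0],
])

```text
time: 3.82
position: [0.5438, -0.1176, 0.0623]
orientation: [-0.0, 0.996, -0.09, -0.001]
contact_force: [0.6, -0.6, -0.0]
finger_gap: 0.004
```

jog_arm([
  [0,0,-2,0,0,0,0],
])

```text
time: 3.95
position: [0.5438, -0.1176, 0.0601]
orientation: [-0.0, 0.996, -0.09, -0.001]
contact_force: [0.3, 0.3, -0.0]
finger_gap: 0.003
```

jog_arm([
  [0,0,-2,0,0,0,0],
])

```text
time: 4.08
position: [0.5437, -0.1176, 0.0578]
orientation: [-0.0, 0.996, -0.09, -0.001]
contact_force: [-0.0, -0.1, 0.1]
finger_gap: 0.009
```

jog_arm([
  [0,0,-1,0,0,0,0],
])

```text
time: 4.2
position: [0.5436, -0.1176, 0.0566]
orientation: [-0.0, 0.996, -0.09, -0.001]
contact_force: [-0.3, 0.1, 0.1]
finger_gap: 0.006
```

jog_arm([
  [0,0,-1,0,0,0,0],
])

```text
time: 4.32
position: [0.5436, -0.1176, 0.0555]
orientation: [-0.0, 0.996, -0.09, -0.001]
contact_force: [-0.2, 0.2, 0.6]
finger_gap: 0.001
```

jog_arm([
  [0,0,-1,0,0,0,0],
])

```text
time: 4.45
position: [0.5437, -0.1176, 0.0545]
orientation: [-0.0, 0.996, -0.09, -0.001]
contact_force: [-0.7, 0.3, 1.7]
finger_gap: 0.004
```

jog_arm([
  [0,0,-1,0,0,0,0],
])

```text
time: 4.58
position: [0.5437, -0.1176, 0.0535]
orientation: [-0.0, 0.996, -0.09, -0.001]
contact_force: [-0.8, 0.8, 2.8]
finger_gap: 0.003
```

jog_arm([
  [0,0,-1,0,0,0,0],
])

```text
time: 4.7
position: [0.5437, -0.1176, 0.0526]
orientation: [-0.0, 0.996, -0.09, -0.001]
contact_force: [-1.3, 0.8, 5.4]
finger_gap: 0.006
```

jog_arm([
  [0,0,-1,0,0,0,0],
])

```text
time: 4.82
position: [0.5436, -0.1176, 0.0517]
orientation: [-0.0, 0.996, -0.09, -0.001]
contact_force: [-1.4, -0.2, 5.6]
finger_gap: 0.002
```

jog_arm([
  [0,0,-1,0,0,0,0],
])

```text
time: 4.95
position: [0.5436, -0.1176, 0.0509]
orientation: [-0.0, 0.996, -0.09, -0.001]
contact_force: [-2.4, 1.0, 8.3]
finger_gap: 0.002
```

jog_arm([
  [0,0,-0.3,0,0,0,0],
  [0,0,-0.2,0,0,0,0],
  [0,0,-0.1,0,0,0,0],
  [0,0,-0.1,0,0,0,0],
  [0,0,-0.1,0,0,0,0],
])

```text
time: 5.58
position: [0.5436, -0.1176, 0.0512]
orientation: [-0.0, 0.996, -0.09, -0.001]
contact_force: [-2.8, 0.1, 7.6]
finger_gap: 0.007
```

jog_arm([
  [0,0,0,0,0,0,0],
  [0,0,0,0,0,0,0],
])

```text
time: 5.82
position: [0.5436, -0.1176, 0.0516]
orientation: [-0.0, 0.996, -0.09, -0.001]
contact_force: [-1.4, 0.1, 5.6]
finger_gap: 0.009
```

jog_arm([
  [0,0,-1.3,0,0,0,0],
  [0,0,-0.6,0,0,0,0],
  [0,0,-0.5,0,0,0,0],
  [0,0,-0.4,0,0,0,0],
  [0,0,-0.4,0,0,0,0],
])

```text
time: 6.45
position: [0.5436, -0.1176, 0.0497]
orientation: [0.0, 0.996, -0.09, -0.0]
contact_force: [-1.7, 0.0, 9.7]
finger_gap: 0.005
```

jog_arm([
  [0,0,-0.4,0,0,0,0],
  [0,0,-0.4,0,0,0,0],
  [0,0,-0.4,0,0,0,0],
])

```text
time: 6.82
position: [0.5436, -0.1176, 0.0495]
orientation: [0.0, 0.996, -0.09, 0.0]
contact_force: [-3.2, -0.0, 10.5]
finger_gap: 0.002
```

jog_arm([
  [0,0,20,0,0,0,0],
  [-6,-34,0,0,0,0,0],
  [-6,-34,0,0,0,0,0],
  [0,0,0,0,0,0,0],
])

```text
time: 7.32
position: [0.5319, -0.1872, 0.0701]
orientation: [0.0, 0.996, -0.089, 0.001]
contact_force: [0.0, 0.3, 0.8]
finger_gap: 0.006
```

jog_arm([
  [-0.5,1,-5,0,0,0,0],
  [0,0,-3,0,0,0,0],
  [0,0,-1,0,0,0,0],
])

```text
time: 7.7
position: [0.5313, -0.1844, 0.0601]
orientation: [0.0, 0.996, -0.089, 0.0]
contact_force: [-0.8, 0.8, 0.3]
finger_gap: 0.004
```

jog_arm([
  [0,0,-1.5,0,0,0,0],
])

```text
time: 7.82
position: [0.5313, -0.184, 0.0584]
orientation: [0.0, 0.996, -0.088, 0.0]
contact_force: [-0.3, -0.2, -0.2]
finger_gap: 0.003
```

jog_arm([
  [0,0,-1,0,0,0,0],
])

```text
time: 7.95
position: [0.5314, -0.1837, 0.0573]
orientation: [-0.0, 0.996, -0.088, 0.0]
contact_force: [0.5, -0.1, -0.1]
finger_gap: 0.005
```

jog_arm([
  [0,0,-1,0,0,0,0],
])

```text
time: 8.07
position: [0.5314, -0.1836, 0.0563]
orientation: [-0.0, 0.996, -0.088, 0.0]
contact_force: [0.2, -0.1, -0.6]
finger_gap: 0.0
```

jog_arm([
  [0,-1.5,-1,0,0,0,0],
])

```text
time: 8.2
position: [0.5314, -0.185, 0.0553]
orientation: [-0.0, 0.996, -0.088, 0.0]
contact_force: [0.1, 2.2, 2.0]
finger_gap: 0.002
```

jog_arm([
  [0,0,-0.8,0,0,0,0],
])

```text
time: 8.32
position: [0.5315, -0.1852, 0.0545]
orientation: [-0.0, 0.996, -0.088, 0.0]
contact_force: [-1.2, -0.1, 1.6]
finger_gap: 0.005
```

jog_arm([
  [0,0,-0.8,0,0,0,0],
])

```text
time: 8.45
position: [0.5315, -0.1852, 0.0538]
orientation: [-0.0, 0.996, -0.088, 0.0]
contact_force: [-0.3, 1.7, 2.9]
finger_gap: 0.005
```

jog_arm([
  [0,0,-0.8,0,0,0,0],
])

```text
time: 8.57
position: [0.5315, -0.1852, 0.053]
orientation: [-0.0, 0.996, -0.088, 0.0]
contact_force: [-0.3, 0.3, 2.2]
finger_gap: 0.004
```

jog_arm([
  [0,0,-0.8,0,0,0,0],
])

```text
time: 8.7
position: [0.5315, -0.1852, 0.0522]
orientation: [-0.0, 0.996, -0.088, 0.0]
contact_force: [-1.1, 0.3, 4.2]
finger_gap: 0.001
```

jog_arm([
  [0,0,-0.6,0,0,0,0],
])

```text
time: 8.82
position: [0.5315, -0.1852, 0.0516]
orientation: [-0.0, 0.996, -0.088, 0.0]
contact_force: [-0.5, 0.6, 3.7]
finger_gap: 0.003
```

jog_arm([
  [0,0,-0.3,0,0,0,0],
  [0,0,-0.1,0,0,0,0],
])

```text
time: 9.07
position: [0.5315, -0.1852, 0.0512]
orientation: [-0.0, 0.996, -0.088, 0.0]
contact_force: [-2.3, 0.9, 3.8]
finger_gap: 0.01
```

jog_arm([
  [0,0,-0.1,0,0,0,0],
  [0,0,-0.1,0,0,0,0],
  [0,0,-0.1,0,0,0,0],
])

```text
time: 9.45
position: [0.5315, -0.1852, 0.0509]
orientation: [0.0, 0.996, -0.088, 0.0]
contact_force: [-0.9, 1.2, 4.1]
finger_gap: 0.003
```

The middle cigar gives only about 4 N, so it looks under-filled. I still have to press the right one.

jog_arm([
  [0,0,18,0,0,0,0],
  [-6.5,-34,0,0,0,0,0],
  [-6.5,-34,0,0,0,0,0],
  [0,0,0,0,0,0,0],
])

```text
time: 9.95
position: [0.5185, -0.255, 0.069]
orientation: [0.0, 0.996, -0.088, 0.001]
contact_force: [0.4, 0.4, -0.6]
finger_gap: 0.005
```

jog_arm([
  [0,0,-4,0,0,0,0],
  [0,0,-2,0,0,0,0],
  [0,0,-0.5,0,0,0,0],
])

```text
time: 10.32
position: [0.5184, -0.2534, 0.0616]
orientation: [-0.0, 0.996, -0.087, 0.0]
contact_force: [-0.5, 0.1, 0.0]
finger_gap: 0.004
```

jog_arm([
  [0,0,-1,0,0,0,0],
])

```text
time: 10.45
position: [0.5185, -0.2529, 0.0605]
orientation: [-0.0, 0.996, -0.087, 0.0]
contact_force: [0.1, -0.3, -0.5]
finger_gap: 0.004
```

jog_arm([
  [0,-2,-1,0,0,0,0],
])

```text
time: 10.58
position: [0.5186, -0.2546, 0.0594]
orientation: [-0.0, 0.996, -0.087, 0.0]
contact_force: [-0.1, 0.1, -0.0]
finger_gap: 0.004
```

jog_arm([
  [0,0,-1,0,0,0,0],
])

```text
time: 10.7
position: [0.5187, -0.2547, 0.0584]
orientation: [-0.0, 0.996, -0.087, 0.0]
contact_force: [0.2, -0.5, -0.8]
finger_gap: 0.005
```

jog_arm([
  [0,0,-1,0,0,0,0],
])

```text
time: 10.82
position: [0.5187, -0.2548, 0.0574]
orientation: [-0.0, 0.996, -0.087, 0.0]
contact_force: [0.7, 1.0, -0.4]
finger_gap: 0.006
```

jog_arm([
  [0,0,-0.8,0,0,0,0],
])

```text
time: 10.95
position: [0.5187, -0.2548, 0.0565]
orientation: [-0.0, 0.996, -0.087, 0.0]
contact_force: [-0.1, 0.6, -0.1]
finger_gap: 0.004
```

jog_arm([
  [0,0,-0.8,0,0,0,0],
])

```text
time: 11.08
position: [0.5187, -0.2548, 0.0557]
orientation: [-0.0, 0.996, -0.087, 0.0]
contact_force: [-0.0, -0.3, -1.0]
finger_gap: 0.004
```

jog_arm([
  [0,0,-0.8,0,0,0,0],
])

```text
time: 11.2
position: [0.5187, -0.2548, 0.0548]
orientation: [-0.0, 0.996, -0.087, 0.0]
contact_force: [-0.2, -0.4, -0.3]
finger_gap: 0.006
```

jog_arm([
  [0,0,-0.8,0,0,0,0],
])

```text
time: 11.32
position: [0.5187, -0.2548, 0.054]
orientation: [-0.0, 0.996, -0.087, 0.0]
contact_force: [-0.5, 1.2, 2.9]
finger_gap: 0.004
```

jog_arm([
  [0,0,-0.9,0,0,0,0],
])

```text
time: 11.45
position: [0.5187, -0.2548, 0.0532]
orientation: [-0.0, 0.996, -0.087, 0.0]
contact_force: [-0.9, 0.6, 4.3]
finger_gap: 0.006
```

jog_arm([
  [0,0,-0.9,0,0,0,0],
])

```text
time: 11.58
position: [0.5187, -0.2548, 0.0524]
orientation: [-0.0, 0.996, -0.087, 0.0]
contact_force: [-0.9, 1.1, 4.4]
finger_gap: 0.005
```

jog_arm([
  [0,0,-1,0,0,0,0],
])

```text
time: 11.7
position: [0.5187, -0.2548, 0.0515]
orientation: [0.0, 0.996, -0.087, 0.0]
contact_force: [-1.0, 0.5, 6.5]
finger_gap: 0.01
```

jog_arm([
  [0,0,-1,0,0,0,0],
])

```text
time: 11.82
position: [0.5187, -0.2548, 0.0506]
orientation: [0.0, 0.996, -0.087, 0.0]
contact_force: [-1.5, 0.6, 7.8]
finger_gap: 0.003
```

jog_arm([
  [0,0,-0.4,0,0,0,0],
  [0,0,-0.3,0,0,0,0],
  [0,0,-0.3,0,0,0,0],
  [0,0,-0.3,0,0,0,0],
  [0,0,-0.3,0,0,0,0],
])

```text
time: 12.45
position: [0.5187, -0.2548, 0.0503]
orientation: [0.0, 0.996, -0.087, 0.001]
contact_force: [-2.0, 0.5, 8.3]
finger_gap: 0.003
```

jog_arm([
  [0,0,25,0,0,0,0],
  [6.5,34,10,0,0,-0.007,0.5],
  [6,34,0,0,0,0,0.5],
  [0,0,0,0,0,0,0.5],
  [0,0,0,0,0,0,0.5],
])

```text
time: 13.08
position: [0.5318, -0.1859, 0.086]
orientation: [0.0, 0.996, -0.091, 0.001]
contact_force: [-0.2, -0.2, 1.1]
finger_gap: 0.415
```

Run:
```python
from h import *
from workcell import get_image,readout
print(readout.state()["position"],readout.state()["finger_gap"])
W=get_image("wrist");v=W["color"].copy();pr=[.531,-.186,-.181]
for X,c in((box(.176,.21,.015,.015),(0,255,0)),*[(box(.128,.024,.029,.029,y=y),(255,0,0)) for y in(-.07,0,.07)]):
    q=proj(W,place(pr,X)).astype(int)
    for i in range(8):
        for j in range(i):
            if bin(i^j).count("1")==1: cv2.line(v,tuple(map(int,q[i])),tuple(map(int,q[j])),c,1)
cv2.imwrite("pics/w1.png",v)
```

```text
[ 0.53180123 -0.1859122   0.08595464] 0.4145332531309635
```

View pics/w1.png

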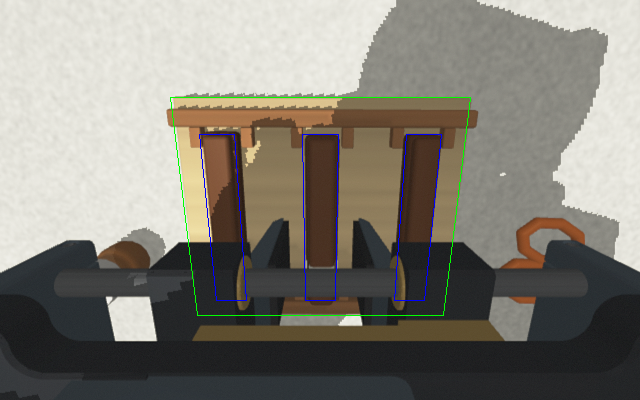

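The fingers straddle the middle cigar at pixels (305–338, 135–270) and the model overlay is aligned with it. Next I descend.

jog_arm([
  [-0.5,0,-20,0,0,0,0.5],
  [0,0,-20,0,0,0,0.5],
  [0,0,-8,0,0,0,0.5],
  [0,0,0,0,0,0,0.5],
])

```text
time: 13.62
position: [0.5311, -0.189, 0.0367]
orientation: [0.001, 0.996, -0.092, 0.001]
contact_force: [-0.4, 0.6, 0.6]
finger_gap: 0.501
```

jog_arm([
  [0,3,-1.2,0,0,0,0.5],
  [0,0,0,0,0,0,0.5],
])

```text
time: 13.88
position: [0.5316, -0.1863, 0.0363]
orientation: [0.001, 0.996, -0.092, 0.002]
contact_force: [0.5, -0.2, -0.3]
finger_gap: 0.502
```

jog_arm([
  [0,0,0,0,0,0,0],
  [0,0,0,0,0,0,0],
  [0,0,0,0,0,0,0],
  [0,0,0,0,0,0,0],
  [0,0,0,0,0,0,0],
])

```text
time: 14.5
position: [0.532, -0.1864, 0.0371]
orientation: [0.001, 0.996, -0.092, 0.003]
contact_force: [0.4, -0.5, -1.2]
finger_gap: 0.259
```

jog_arm([
  [0,0,0,0,0,0,0],
  [0,0,6,0,0,0,0],
  [0,0,12,0,0,0,0],
  [0,0,20,0,0,0,0],
  [0,0,25,0,0,0,0],
])

```text
time: 15.12
position: [0.5311, -0.186, 0.1024]
orientation: [0.001, 0.996, -0.092, 0.001]
contact_force: [-1.0, 0.1, -1.3]
finger_gap: 0.258
```

jog_arm([
  [0,0,30,0,0,0,0],
  [0,0,25,0,0,0,0],
  [0,0,0,0,0,0,0],
])

```text
time: 15.5
position: [0.532, -0.1864, 0.1634]
orientation: [0.001, 0.996, -0.092, 0.004]
contact_force: [1.3, 0.4, -0.2]
finger_gap: 0.259
```

jog_arm([
  [3,30,0,0,0,-0.015,0],
  [6,50,0,0,0,-0.02,0],
  [6,50,0,0,0,-0.02,0],
  [6,50,0,0,0,0,0],
  [6,50,0,0,0,0,0],
])

```text
time: 16.12
position: [0.5578, 0.0471, 0.1622]
orientation: [0.002, 0.992, -0.124, 0.003]
contact_force: [0.4, -0.7, -0.3]
finger_gap: 0.26
```

jog_arm([
  [6,50,0,0,0,0,0],
  [6,50,0,0,0,0,0],
  [4,35,0,0,0,0,0],
  [0,16,0,0,0,0,0],
  [0,0,0,0,0,0,0],
])

```text
time: 16.75
position: [0.5716, 0.2056, 0.1596]
orientation: [0.002, 0.993, -0.122, 0.001]
contact_force: [-0.3, 0.2, -0.5]
finger_gap: 0.256
```

jog_arm([
  [3.5,-10,-30,0,0,0,0],
  [0,0,-40,0,0,0,0],
  [0,0,-30,0,0,0,0],
  [0,0,-10,0,0,0,0],
  [0,0,0,0,0,0,0],
])

```text
time: 17.38
position: [0.5753, 0.1891, 0.0476]
orientation: [0.003, 0.992, -0.124, 0.002]
contact_force: [0.5, 0.5, 1.0]
finger_gap: 0.262
```

Run:
```python
from workcell import get_image
import cv2,numpy as np
a=get_image("wrist")["color"];b=get_image("scene")["color"][200:340,260:450]
cv2.imwrite("pics/w2.png",np.vstack([cv2.resize(a[:340],(480,255)),cv2.resize(b,(456,336))[:, :].copy() if 0 else cv2.resize(b,(480,345))]))
```

```text
(no output)
```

View pics/w2.png

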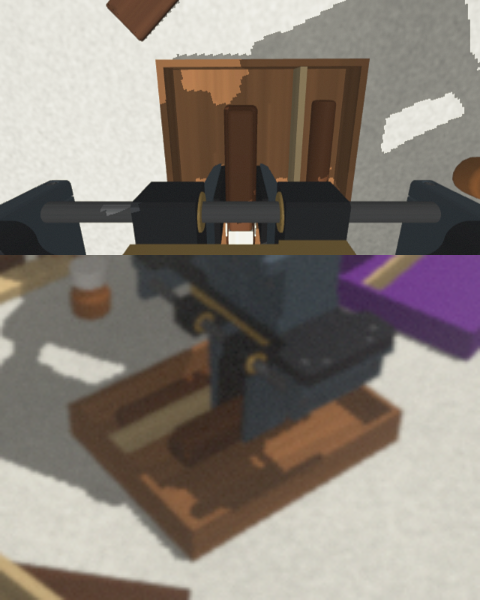

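The gripped cigar (240,150) lies along the tray, inside the wide compartment and clear of the rib. I shift it 6 mm toward +y and lower it.

jog_arm([
  [0,6,-8,0,0,0,0],
  [0,0,-6,0,0,0,0],
  [0,0,-2,0,0,0,0],
  [0,0,0,0,0,0,0],
])

```text
time: 17.98
position: [0.577, 0.1965, 0.0336]
orientation: [0.002, 0.992, -0.123, 0.004]
contact_force: [0.1, 0.2, 0.3]
finger_gap: 0.259
```

jog_arm([
  [0,0,-1,0,0,0,0],
  [0,0,-1,0,0,0,0],
])

```text
time: 18.23
position: [0.5771, 0.1966, 0.0317]
orientation: [0.002, 0.992, -0.123, 0.004]
contact_force: [0.3, 0.2, -1.2]
finger_gap: 0.261
```

jog_arm([
  [0,0,-1,0,0,0,0],
])

```text
time: 18.35
position: [0.5772, 0.1965, 0.0307]
orientation: [0.002, 0.992, -0.123, 0.004]
contact_force: [-0.6, 0.5, -1.6]
finger_gap: 0.258
```

jog_arm([
  [0,0,-1,0,0,0,0],
])

```text
time: 18.48
position: [0.5772, 0.1965, 0.0296]
orientation: [0.002, 0.992, -0.123, 0.004]
contact_force: [0.6, -0.3, -0.3]
finger_gap: 0.259
```

jog_arm([
  [0,0,-1,0,0,0,0],
])

```text
time: 18.6
position: [0.5772, 0.1965, 0.0286]
orientation: [0.002, 0.992, -0.123, 0.004]
contact_force: [-0.1, 0.2, -0.0]
finger_gap: 0.26
```

jog_arm([
  [0,0,-1,0,0,0,0],
])

```text
time: 18.73
position: [0.5772, 0.1965, 0.0275]
orientation: [0.002, 0.992, -0.123, 0.004]
contact_force: [-0.5, -0.0, 0.6]
finger_gap: 0.26
```

jog_arm([
  [0,0,-0.7,0,0,0,0],
])

```text
time: 18.85
position: [0.5772, 0.1965, 0.027]
orientation: [0.002, 0.992, -0.123, 0.004]
contact_force: [-3.8, -0.7, 15.4]
finger_gap: 0.26
```

jog_arm([
  [0,0,0.2,0,0,0,0],
  [0,0,0,0,0,0,0.45],
  [0,0,0,0,0,0,0.45],
  [0,0,0,0,0,0,0.45],
  [0,0,0,0,0,0,0.45],
])

```text
time: 19.48
position: [0.5773, 0.1965, 0.0272]
orientation: [0.002, 0.992, -0.123, 0.005]
contact_force: [0.1, -0.1, 0.3]
finger_gap: 0.449
```

jog_arm([
  [0,0,10,0,0,0,0.45],
  [0,0,30,0,0,0,0.45],
  [0,0,50,0,0,0,0.45],
  [0,0,50,0,0,0,0.45],
  [-20,-40,40,0,0,0,0.45],
])

```text
time: 20.1
position: [0.5558, 0.1569, 0.2121]
orientation: [0.002, 0.993, -0.122, 0.003]
contact_force: [0.4, -1.2, -0.5]
finger_gap: 0.449
```

jog_arm([
  [-30,-40,20,0,0,0,0.45],
  [-20,-40,0,0,0,0,0.45],
  [-20,-40,0,0,0,0,0.45],
  [0,0,0,0,0,0,0.45],
  [0,0,0,0,0,0,0.45],
])

```text
time: 20.72
position: [0.484, 0.0324, 0.24]
orientation: [0.002, 0.992, -0.123, 0.008]
contact_force: [0.2, 0.2, 0.0]
finger_gap: 0.448
```

Run:
```python
from workcell import get_image,readout
import cv2,numpy as np
s=readout.state();print(s["time"],s["position"],s["contact_force"])
a=get_image("wrist")["color"];b=get_image("scene")["color"][150:350,170:450]
cv2.imwrite("pics/w3.png",np.vstack([a[:250],cv2.resize(b,(490,350))if 0 else cv2.copyMakeBorder(cv2.resize(b,(490,350)),0,0,0,150,0)]))
```

```text
20.725 [0.48401157 0.03242747 0.24001935] [0.20464806 0.21031217 0.0419576 ]
```

View pics/w3.png

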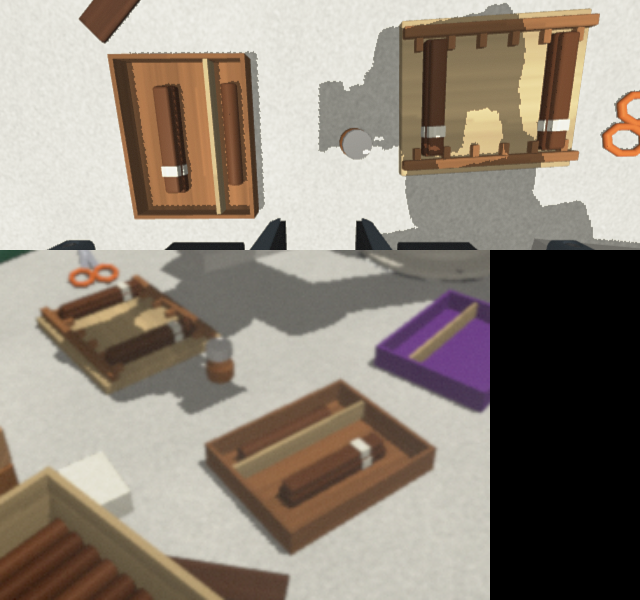

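The rejected cigar lies flat in the wide compartment (172,138). The other two are in their slots (433,95 and 557,90), and the jar is untouched.

```bash
python3 -c "
from workcell import job;print(job.hand_in())"
```

```text
the job is handed in; nothing more can be done
None
```

The job is done and handed in at about 21 s. I pressed the cigars left, middle, right, and the middle one was under-filled. I lifted it out, set it down on the floor of the tray's wide compartment, and let go.

| Slot | Force when held | Depth below first contact | Result |
|---|---|---|---|
| Left | 8 N, later 10 N | about 4 mm, later about 5 mm | firm |
| Middle | about 4 N | about 4.5 mm | under-filled |
| Right | about 8 N | about 4 mm | firm |

- **Depth error on the left cigar:** I pressed it a second time because the first hold may have been a little shallow. That second press went deeper than intended, to about 5 mm and at most 5.5 mm given the uncertainty in first contact. It stayed under the 6 mm limit.
- **Set-down:** the cigar was already touching the floor, with a brief peak of about 15 N, when I released it.
- **Last pictures:** the reject lies flat along the tray's x. The two firm cigars are in their slots, the jar and the visible parts of the gauge and bands look unmoved, and the gripper is clear of everything.

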